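# Put the stray stationery back in the desk organiser

### The job

Homework is over: put the four stray pieces of stationery away in the organiser tray, each in the bin that already holds its own kind: the yellow highlighter with the highlighter, the glue stick with the glue stick, and the white eraser and the pink eraser both with the eraser. Each must lie on the bottom of its bin, not on top of another thing or up on the rim. The hair clip, the memory stick and the lip balm are not stationery: leave them lying where they are.

Things in the scene. Friction and masses are not known exactly. Their poses are not given: they have to be found in the camera images.
- highlighter_center (a point): the centre of the loose yellow highlighter, half-way up: a flat-sided marker, 112 mm long (its x, capped end at +x), 22 mm wide (its y) and 15 mm high (its z), yellow with a white band and dark end. It lies flat on the desk. 22 g.
- glue_center (a point): the centre of the loose glue stick, half-way up: square-sectioned so that it does not roll, 92 mm long (its x, orange cap at +x), 22 mm wide (its y) and 22 mm high (its z), white with an orange band. It lies on the desk. 35 g.
- white_eraser_center (a point): the centre of the loose white eraser in its blue paper sleeve, half-way up: 44 mm long (its x), 18 mm wide (its y), 12 mm high (its z). It lies flat on the desk. 18 g.
- pink_eraser_center (a point): the centre of the loose plain pink eraser, half-way up: 44 mm long (its x), 18 mm wide (its y), 12 mm high (its z). It lies flat on the desk. 18 g.
- highlighter_bin: highlighters' bin: fixed grey open bin in the lavender tray, 150 (its x) x 104 (y) x 30 mm high, walls and floor 2 mm. Origin: centre of its underside, 3 mm above the desk. The three bins stand side by side along y in changing order. Holds a fixed green highlighter (112 x 22 x 15 mm) lying along x at y = +36 mm; free floor y = -50 to +25 mm, full length.
- glue_bin: glue sticks' bin: fixed grey open bin in the lavender tray, 150 (its x) x 104 (y) x 30 mm high, walls and floor 2 mm. Origin: centre of its underside, 3 mm above the desk. The three bins stand side by side along y in changing order. Holds a fixed white-and-orange glue stick (92 x 22 x 22 mm) lying along x at y = +36 mm; free floor y = -50 to +25 mm, full length.
- eraser_bin: erasers' bin: fixed grey open bin in the lavender tray, 150 (its x) x 104 (y) x 30 mm high, walls and floor 2 mm. Origin: centre of its underside, 3 mm above the desk. The three bins stand side by side along y in changing order. Holds a fixed white eraser in a blue sleeve (44 x 18 x 12 mm) lying along y at x = +57 mm; free floor x = -73 to +48 mm, full width: room for two more.
- hair_clip_center (a point): look-alike, to be left: a curved amber-coloured hair clip with two upright finger tabs in the middle, 96 mm long (its x), about 20 mm wide, 26 mm high at the tabs, lying on the desk; the point is 4.5 mm above the desk at its middle.
- memory_stick_center (a point): look-alike, to be left: a blue memory stick with a white stripe and a bare steel plug at its +x end, 54 mm long (its x), 18 mm wide, 9 mm high, lying on the desk; the point is half-way up near its middle.
- lip_balm_center (a point): look-alike, to be left: a round tube of lip balm, coral pink with a white cap, 68 mm long (its x), 18 mm in diameter, lying on the desk; the point is its centre.
Things that resemble listed ones, but are neither listed nor needed, are in the scene too. Of the things that look like the part that bears highlighter_center, the smallest one is meant.

How it is judged:
By the outcome, as a careful person would: the job done as asked, in the order asked, and still so for the second after the job is handed in, with the robot touching nothing.
It also fails if it takes over 96 s, if anything falls off the work surface, if the arm or the gripper's body presses on something with over 40 N, if the wrist force passes 120 N, or if a joint passes its speed limit or range.

### The arm

A 7-joint arm with a two-finger parallel gripper is mounted at the origin on the work surface. World frame = base frame: x ahead of the robot, y to its left, z up, the work surface at z = 0. Lengths are in m, angles in rad, forces in N, time in s.
With the tool pointing down it reaches from about 0.425 to 0.925 m from the base axis. Payload 6.8 kg.
Tool frame: the origin (TCP) lies between the finger pads; the fingertips stand 14 mm ahead of it and the grasp point (between the pads) lies 5 mm behind it; z points along the fingers, y is the line along which they close (so a half turn about z gives the same grasp; the last joint's range is limited). The gripper opens to 85 mm and grips with 20 to 120 N. Pads are 22 mm wide; open, the fingers measure 114 mm over their backs; the gripper's body (76 mm by 85 mm) begins 54 mm behind the grasp point. The pads swing forward as they close: fully open they stand 13 mm farther back than shut.
Start: joints at [-1.303, 0.477, 0.022, 1.555, -0.011, 1.109, -0.083], TCP at [0.248, 0.628, 0.245] pointing down, gripper open.
Joint ranges: [-2.96, 2.96], [-0.34, 2.1], [-1.41, 1.46], [0.24, 2.44], [-1.37, 4.51], [0.17, 1.92], [-2.96, 2.96]. Speed limits (rad/s): [2.39, 2.39, 3.14, 3.14, 3.14, 3.14, 3.14].

### API

Orientations are given as a rotation vector (axis times angle).
In Python, from bench import r, eyes, ticket gives the robot as it stands. The module is installed in compiled form; this text tells all that it offers.
- The arm moves only by the tool arm_command, never from a script. Its argument "plan" is text: rows parted by semicolons, each of 4 numbers parted by spaces: the shift along the tool's x, y, z in m, then the turn about the tool's z in degrees. In form: tx ty tz yaw; .... A call has 1 to 20 rows; each row shifts and turns the commanded pose from where the row before left it, along the tool's axes as they then stand; what a row does not reach is not made up. A row lasts 1/8 s, in which the tool goes at most 62.5 mm and 10.7 degrees, less where a joint would pass 70% of its speed; a pose out of reach is approached as far as the arm can. A call is refused whole if a number of a shift passes 0.0625 or a number of a turn 10.7, either way. A call with a gripper value outside its range is refused whole. "hand" is the closure, from -1 (fully open) to 1 (shut), set as the call begins (left out, the last holds). The fingers move at their own pace and stop on an object; "grip_force" is the grip in N (left out, the last holds). Time passes only in rows, so rows that do not move let the fingers close. It gives the time, the measured TCP pose, the force, the opening and the grip force at its end, in the units of the state.
- r.get_obs(): the state, without advancing time (a new reading comes with each control period).
- eyes.grab_frame(name): name is "side" or "top"; returns (picture, depth): 400x640x3 uint8, red, green, blue; 400x640 float32, m along the optical axis (not along the pixel's ray), 0 where there is no reading.
- eyes.calibration(name): a dict with "fov_y" (degrees; the focal length in pixels is half the picture's height over the tangent of half this angle, whatever the lens; pixels are square), "cx", "cy" (the principal point, pixels), "origin" and "attitude" of the camera in the world. Camera axes: x right, y up, looking along -z (the intrinsics and any distortion apply to the point x, -y, -z); pixel columns grow to the right and rows downward; lengths in m; the calibration is good to about 2 mm. A picture is of the moment at which its call begins. calibration takes no time and is no camera call.
- ticket.hand_in(): hands the job in; it is judged then, once.
The state is a dict: "clock": time; "joints": joint angles; "qvel": joint speeds; "tau": joint torques, N m; "tcp_pos": TCP position; "orientation": TCP orientation; "contact_force": force on the tool from outside, world axes, zero at the start; "moment": the same for the moment, N m; "grip_width": finger opening in m; "gripper_force": force on a finger pad.
Only numpy, scipy, OpenCV 4.12 (cv2) and the standard library are available. Lean on these libraries where they do the work, as an engineer would, in place of code of your own. Each camera call takes 0.05 s, during which the arm holds its last target. There are 200 camera calls.

## Working session

There is one attempt and no reset: what is moved stays moved. The work goes in short steps, Python scripts to look and compute and a tool call to move; the robot and the scene stay as the last step left them, time stands still between calls to the robot, and variables do not carry over. Pictures are saved under pics/ and viewed, at most 14 in all, crops included, and the job is handed in when it is done.

Besides the shell and the picture viewer there is one more tool, called by a JSON object that holds its "fn" and its "kwargs", one argument or row to a line. arm_command: Moves the arm, as the interface text tells. Its arguments: {"type":"object","properties":{"plan":{"type":"string"},"hand":{"type":"number"},"grip_force":{"type":"number"}},"required":["plan"]}

```bash
mkdir -p pics; python3 - <<'E'
from bench import r, eyes
import cv2,numpy as np
for n in("top","side"):
    p,d=eyes.grab_frame(n); np.savez(f"pics/{n}0.npz",p=p,d=d)
    cv2.imwrite(f"pics/{n}0.png",p[:,:,::-1]); print(n,eyes.calibration(n))
print(r.get_obs())
E
```

```text
top {'fov_y': 54.265595125963046, 'cx': 306.57135658482144, 'cy': 198.80453067382143, 'origin': array([ 0.49851342, -0.08092567,  1.03979427]), 'attitude': array([ 0.03674683, -0.0731857 , -1.56263047])}
side {'fov_y': 43.651402245985125, 'cx': 326.8342714356278, 'cy': 202.66949481344815, 'origin': array([ 0.22182672, -0.9691068 ,  1.02369175]), 'attitude': array([ 0.75119577, -0.15091733, -0.36994893])}
{'clock': 0.1, 'joints': array([-1.30308973,  0.47777379,  0.02231669,  1.5563204 , -0.01150083,
        1.10929413, -0.08311911]), 'qvel': array([-1.38618509e-03,  2.93763735e-04,  6.20933721e-04, -2.18993913e-03,
        1.16152827e-03, -2.32886116e-04, -9.61697020e-05]), 'tau': array([ 5.12233033e-03, -5.97758460e+01,  1.61438964e+00, -2.81952703e+01,
        1.30290713e-02,  5.09930847e-03,  3.03557022e-05]), 'tcp_pos': array([0.24755054, 0.62743395, 0.24439821]), 'orientation': array([-5.86772965e-01, -3.08610135e+00,  2.60040962e-03]), 'contact_force': array([ 0.60204139, -0.01465223, -1.12672549]), 'moment': array([-0.04702803,  0.03805945,  0.04645259]), 'gripper_force': 0.0, 'grip_width': 0.08555462648722281}
```

View pics/top0.png

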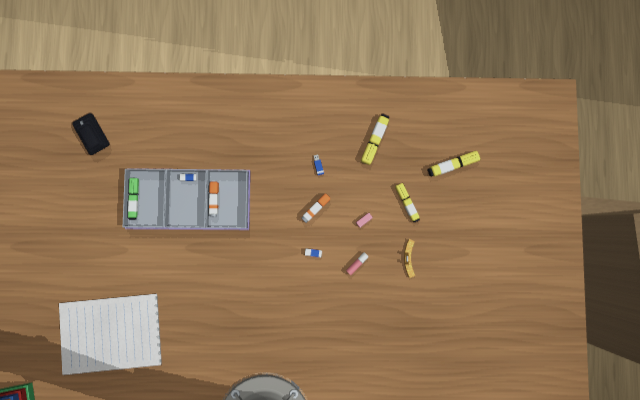

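View pics/side0.png

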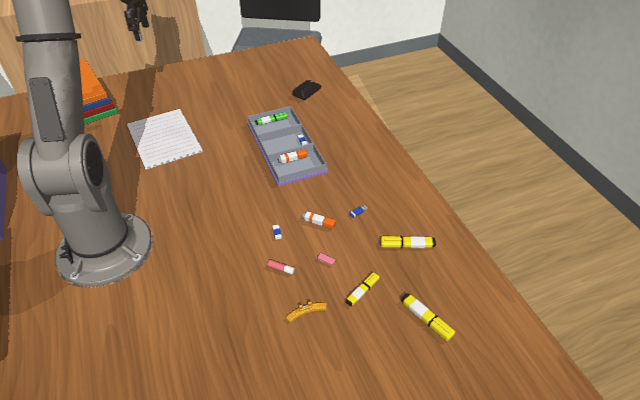

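Top view: the tray is at (187,200), with the green highlighter bin on the left, the eraser bin in the middle and the glue bin on the right. The small highlighter is at (407,202), glue stick (316,208), pink eraser (364,220), white eraser probably (313,253), memory stick probably (319,165). I'll measure these and take a zoomed crop.

```bash
cat > h.py <<'E'
import numpy as np,cv2
from scipy.spatial.transform import Rotation as R
from bench import r,eyes
def rays(n,uv):
    c=eyes.calibration(n); f=200/np.tan(np.radians(c['fov_y'])/2)
    uv=np.atleast_2d(uv).astype(float)
    d=np.c_[(uv[:,0]-c['cx'])/f,-(uv[:,1]-c['cy'])/f,-np.ones(len(uv))]
    return c['origin'],d@R.from_rotvec(c['attitude']).as_matrix().T
def plane(n,uv,z):
    o,d=rays(n,uv); return o+d*((z-o[2])/d[:,2])[:,None]
def blob(n,p,box,z):
    """foreground (differs from wood) inside box -> centre, long-axis angle, length,width on plane z"""
    x0,y0,x1,y1=box; c=cv2.GaussianBlur(p,(3,3),0)[y0:y1,x0:x1]
    hsv=cv2.cvtColor(c,cv2.COLOR_RGB2HSV).astype(int)
    lab=cv2.cvtColor(c,cv2.COLOR_RGB2LAB).astype(float)
    ring=np.r_[lab[0],lab[-1],lab[:,0],lab[:,-1]]
    dl=lab-np.median(ring,0); dl[...,0]*=.4*(dl[...,0]>0)
    m=(np.linalg.norm(dl,axis=2)>16).astype(np.uint8)
    m=cv2.morphologyEx(m,cv2.MORPH_CLOSE,np.ones((3,3)))
    k,l,s,_=cv2.connectedComponentsWithStats(m); i=1+s[1:,4].argmax()
    v,u=np.nonzero(l==i); P=plane(n,np.c_[u+x0,v+y0],z)[:,:2].astype(np.float32)
    (c0,(w,h),a)=cv2.minAreaRect(P)
    if w<h: w,h,a=h,w,a+90
    return np.round(c0,4),round((a+90)%180-90,1),round(w*1e3),round(h*1e3)
E
python3 - <<'E'
from h import *
t=np.load("pics/top0.npz");p,d=t['p'],t['d']
s=np.load("pics/side0.npz");ps=s['p']
T=dict(hl=((390,178,424,226),.014),hl2=((355,108,395,168),.014),hl3=((424,146,486,180),.014),glue=((296,190,334,226),.021),pink=((352,208,378,232),.012),we=((300,242,328,264),.012),mem=((308,148,330,180),.009))
S=dict(hl=((340,268,384,310),.014),glue=((298,206,340,232),.018),pink=((312,250,340,268),.011),we=((268,220,288,244),.011),mem=((344,200,372,222),.008))
for k,(b,z) in T.items(): print(k,*blob("top",p,b,z), *(blob("side",ps,*S[k]) if k in S else ()))
# tray corners / bins by rim height
for uv in [(126,170),(248,170),(249,230),(125,230),(166,200),(207,200)]: print(uv,plane("top",[uv],.033).round(4), d[uv[1],uv[0]])
for n,uv in [("green",(133,198)),("er",(187,178)),("gl",(213,198))]: print(n,plane("top",[uv],.022).round(3))
c=p[140:280,285:435]; cv2.imwrite("pics/c1.png",cv2.resize(c[:,:,::-1],None,fx=4,fy=4,interpolation=cv2.INTER_CUBIC))
E
```

```text
hl [ 0.5631 -0.372 ] 26.3 107 25 [ 0.561  -0.3746] 25.7 113 27
hl2 [ 0.7335 -0.2869] -23.0 141 31
hl3 [ 0.6686 -0.4974] -69.7 146 30
glue [ 0.5469 -0.1273] -44.6 91 22 [ 0.5432 -0.1315] -46.0 96 37
pink [ 0.5169 -0.2562] -53.1 44 18 [ 0.5141 -0.2588] -54.4 47 23
we [ 0.4296 -0.1223] 85.1 43 21 [ 0.4281 -0.1248] 82.6 53 22
mem [ 0.6622 -0.1344] 14.2 56 22 [ 0.6601 -0.1356] 15.8 60 27
(126, 170) [[0.6397 0.3609 0.033 ]] 1.0092361
(248, 170) [[0.6428 0.0482 0.033 ]] 1.0374966
(249, 230) [[0.4879 0.043  0.033 ]] 1.0325087
(125, 230) [[0.4859 0.3575 0.033 ]] 1.0277108
(166, 200) [[0.5632 0.2565 0.033 ]] 1.0069951
(207, 200) [[0.5641 0.1519 0.033 ]] 1.0109545
green [[0.568 0.345 0.022]]
er [[0.622 0.208 0.022]]
gl [[0.57  0.139 0.022]]
```

View pics/c1.png

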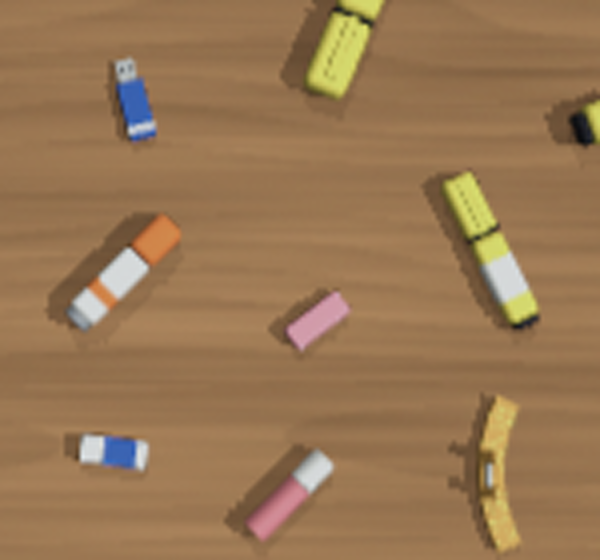

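The crop confirms it. The white eraser with its blue sleeve is at (313,253), the memory stick with its plug is at (319,165), the lip balm is at (357,263), and the small highlighter is at (407,202). Next is a helper that prints the shifts in the tool frame.

```bash
cat > go.py <<'E'
import sys; from h import *
# args: groups x,y,z,phi(deg of closing line); prints tool-axis shift (before turning) and yaw, chaining
o=r.get_obs(); M=R.from_rotvec(o['orientation']).as_matrix(); p=o['tcp_pos']
print('t',round(o['clock'],2),'p',p.round(4),'phi',round(np.degrees(np.arctan2(M[1,1],M[0,1])),1),'z',M[:,2].round(3),'w',round(o['grip_width'],4),'q',o['joints'].round(2),'F',o['contact_force'].round(1))
for a in sys.argv[1:]:
    x,y,z,f=map(float,a.split(','))
    s=M.T@(np.array([x,y,z])-p); ph=np.degrees(np.arctan2(M[1,1],M[0,1]))
    yaw=-((f-ph+90)%180-90)
    print('shift mm',(s*1e3).round(1),'yaw',round(yaw,1))
    p=np.array([x,y,z]); M=M@R.from_euler('z',yaw,degrees=True).as_matrix()
E
python3 go.py .562,.1,.2,68.4 .562,-.373,.1,116
```

```text
t 0.1 p [0.2476 0.6274 0.2444] phi 68.5 z [-0.001 -0.002 -1.   ] w 0.0856 q [-1.3   0.48  0.02  1.56 -0.01  1.11 -0.08] F [ 0.6 -0.  -1.1]
shift mm [-486.1 -375.2   45.1] yaw 0.1
shift mm [-174.1 -439.6  100.8] yaw -47.6
```

{"fn": "arm_command", "kwargs": {
  "plan": "-.0405 -.0313 .0038 0;-.0405 -.0313 .0038 0;-.0405 -.0313 .0038 0;-.0405 -.0313 .0038 0;-.0405 -.0313 .0038 0;-.0405 -.0313 .0038 0;-.0405 -.0313 .0038 0;-.0405 -.0313 .0038 0;-.0405 -.0313 .0038 0;-.0405 -.0313 .0038 0;-.0405 -.0313 .0038 0;-.0405 -.0313 .0038 0;0 0 0 0;0 0 0 0",
  "hand": -0.3
}}

```text
clock: 1.85
tcp_pos: [0.5615, 0.1005, 0.1993]
orientation: [-0.587, -3.085, 0.0]
contact_force: [-0.3, 0.5, 1.1]
grip_width: 0.0553
gripper_force: 0.0
```

```bash
python3 go.py .562,-.373,.1,116 .562,-.373,.019,116
```

```text
t 1.85 p [0.5615 0.1005 0.1993] phi 68.5 z [-0.001  0.    -1.   ] w 0.0553 q [-0.47  0.36  0.23  1.87 -0.1   0.93  1.  ] F [-0.3  0.5  1.1]
shift mm [-174.4 -440.2   99.2] yaw -47.5
shift mm [-0.1 -0.1 81. ] yaw -0.0
```

{"fn": "arm_command", "kwargs": {
  "plan": "-.0159 -.04 .009 0;-.0159 -.04 .009 0;-.0159 -.04 .009 0;-.0159 -.04 .009 0;-.0159 -.04 .009 0;-.0159 -.04 .009 0;-.0159 -.04 .009 0;-.0159 -.04 .009 0;-.0159 -.04 .009 0;-.0159 -.04 .009 0;-.0159 -.04 .009 0;0 0 0 10;0 0 0 10;0 0 0 10;0 0 0 10;0 0 0 10;0 0 0 10;0 0 0 10;0 0 0 10"
}}

```text
clock: 4.22
tcp_pos: [0.5643, -0.3708, 0.1003]
orientation: [-2.435, -1.983, -0.002]
contact_force: [0.3, 0.1, -0.6]
grip_width: 0.0552
gripper_force: 0.0
```

{"fn": "arm_command", "kwargs": {
  "plan": "0 0 0 10;0 0 0 10;0 0 0 10;0 0 0 10;0 0 0 10;0 0 0 2.5;0 0 0 0;0 0 0 0"
}}

```text
clock: 5.22
tcp_pos: [0.5634, -0.3729, 0.1007]
orientation: [-3.06, -0.709, -0.0]
contact_force: [-0.3, 0.6, -0.8]
grip_width: 0.0552
gripper_force: 0.0
```

```bash
python3 go.py .562,-.373,.017,116; python3 - <<'E'
from h import *
p,d=eyes.grab_frame("side"); cv2.imwrite("pics/s1.png",cv2.resize(p[180:340,260:460,::-1],None,fx=3,fy=3,interpolation=cv2.INTER_CUBIC))
E
```

```text
t 5.22 p [ 0.5634 -0.3729  0.1007] phi -63.9 z [ 0.  0. -1.] w 0.0552 q [-0.06  0.81  0.86  1.71 -0.72  0.98 -0.04] F [-0.3  0.6 -0.8]
shift mm [-1.3 -0.5 83.7] yaw 0.1
```

View pics/s1.png

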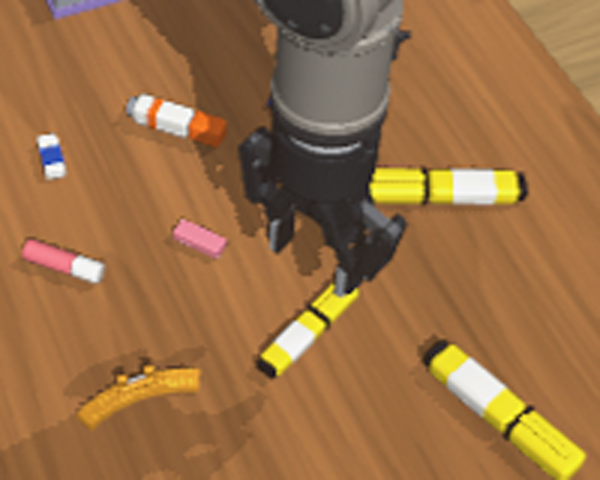

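The image shows the open fingers above the highlighter, lined up across it. I'll go down and grip.

{"fn": "arm_command", "kwargs": {
  "plan": "-.0013 0 .02 0;0 0 .02 0;0 0 .02 0;0 0 .014 0;0 0 .009 0;0 0 0 0"
}}

```text
clock: 6.02
tcp_pos: [0.5617, -0.3738, 0.017]
orientation: [-3.061, -0.706, 0.001]
contact_force: [1.0, 0.1, 0.4]
grip_width: 0.0556
gripper_force: 0.0
```

{"fn": "arm_command", "kwargs": {
  "plan": "0 0 0 0;0 0 0 0;0 0 0 0;0 0 0 0;0 0 0 0;0 0 0 0",
  "hand": 1,
  "grip_force": 30
}}

```text
clock: 6.78
tcp_pos: [0.5625, -0.3743, 0.0185]
orientation: [3.06, 0.706, 0.002]
contact_force: [-0.7, 0.1, 6.0]
grip_width: 0.0211
gripper_force: 30.1
```

```bash
python3 go.py .562,-.373,.12,-64 .560,.1,.14,-64 .562,.293,.12,-91 .562,.293,.024,-91 
```

```text
t 6.78 p [ 0.5625 -0.3743  0.0185] phi -64.0 z [ 0.001 -0.001 -1.   ] w 0.0211 q [-0.01  0.9   0.77  1.73 -0.81  0.86  0.02] F [-0.7  0.1  6. ]
shift mm [   0.2   -1.3 -101.5] yaw -0.0
shift mm [ 205.6 -426.   -20.3] yaw 0.0
shift mm [  86.4 -172.6   19.9] yaw 27.0
shift mm [-0.1 -0.1 96. ] yaw 0.0
```

{"fn": "arm_command", "kwargs": {
  "plan": "0 0 -.025 0;0 0 -.04 0;0 0 -.04 0;.0206 -.0426 -.0015 0;.0206 -.0426 -.0015 0;.0206 -.0426 -.0015 0;.0206 -.0426 -.0015 0;.0206 -.0426 -.0015 0;.0206 -.0426 -.0015 0;.0206 -.0426 -.0015 0;.0206 -.0426 -.0015 0;.0206 -.0426 -.0015 0;.0206 -.0426 -.0015 0;0 0 0 0"
}}

```text
clock: 8.52
tcp_pos: [0.5607, 0.1043, 0.1383]
orientation: [-3.057, -0.717, -0.001]
contact_force: [-0.3, -1.1, -0.3]
grip_width: 0.0214
gripper_force: 29.5
```

{"fn": "arm_command", "kwargs": {
  "plan": ".0173 -.0345 0 0;.0173 -.0345 0 0;.0173 -.0345 0 0;.0173 -.0345 0 0;.0173 -.0345 0 0;0 0 0 9;0 0 0 9;0 0 0 7;0 0 0 0;0 0 0 0"
}}

```text
clock: 9.78
tcp_pos: [0.5632, 0.2916, 0.1383]
orientation: [-3.141, -0.029, -0.001]
contact_force: [-0.1, -0.9, -0.7]
grip_width: 0.0208
gripper_force: 29.5
```

```bash
python3 go.py .562,.293,.0245,-89 ; python3 - <<'E'
from h import *
for n,b in(("top",(100,140,280,260)),("side",(220,60,380,220))):
    p,d=eyes.grab_frame(n); x0,y0,x1,y1=b
    cv2.imwrite(f"pics/{n}2.png",cv2.resize(p[y0:y1,x0:x1,::-1],None,fx=3.5,fy=3.5,interpolation=cv2.INTER_CUBIC))
E
```

```text
t 9.78 p [0.5632 0.2916 0.1383] phi -88.9 z [ 0.  0. -1.] w 0.0208 q [-1.28  0.82  1.1   1.8  -0.84  1.07 -1.42] F [-0.1 -0.9 -0.7]
shift mm [ -1.2  -1.4 113.8] yaw 0.1
```

View pics/side2.png

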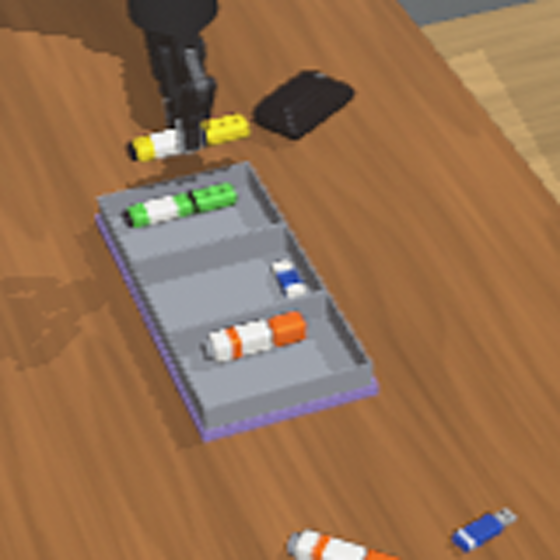

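The highlighter is held level and lined up with the bin. I'll lower it and release with a small opening.

{"fn": "arm_command", "kwargs": {
  "plan": "-.0012 -.0014 .03 0;0 0 .03 0;0 0 .025 0;0 0 .015 0;0 0 .009 0;0 0 .0045 0;0 0 0 0;0 0 0 0"
}}

```text
clock: 10.88
tcp_pos: [0.5621, 0.2938, 0.0248]
orientation: [-3.141, -0.027, -0.001]
contact_force: [0.4, -0.1, 0.6]
grip_width: 0.021
gripper_force: 29.5
```

{"fn": "arm_command", "kwargs": {
  "plan": "0 0 0 0;0 0 0 0;0 0 0 0",
  "hand": 0.2
}}

```text
clock: 11.25
tcp_pos: [0.5619, 0.2952, 0.0245]
orientation: [-3.139, -0.028, -0.001]
contact_force: [-0.4, 5.3, 1.3]
grip_width: 0.034
gripper_force: 2.8
```

{"fn": "arm_command", "kwargs": {
  "plan": "0 0 -.02 0;0 0 -.04 0;0 0 -.04 0;0 0 -.02 0;0 0 0 0"
}}

```text
clock: 11.88
tcp_pos: [0.5623, 0.2932, 0.1454]
orientation: [-3.141, -0.026, -0.003]
contact_force: [-1.0, 0.2, -1.1]
grip_width: 0.034
gripper_force: 0.0
```

```bash
python3 go.py .560,.1,.145,-89 .544,-.13,.1,45 .544,-.13,.02,45; python3 go.py .560,.1,.145,-89 .544,-.13,.1,-135|tail -1
```

```text
t 11.88 p [0.5623 0.2932 0.1454] phi -89.1 z [ 0.002  0.001 -1.   ] w 0.034 q [-1.29  0.81  1.11  1.79 -0.83  1.08 -1.43] F [-1.   0.2 -1.1]
shift mm [ -5.5 193.1   0.3] yaw -0.1
shift mm [-20.1 229.7  44.8] yaw 46.0
shift mm [-0.1  0.2 80. ] yaw 0.0
shift mm [-20.1 229.7  44.8] yaw 46.0
```

{"fn": "arm_command", "kwargs": {
  "plan": "-.0011 .0386 0 0;-.0011 .0386 0 0;-.0011 .0386 0 0;-.0011 .0386 0 0;-.0011 .0386 0 0;-.0034 .0383 .0075 0;-.0034 .0383 .0075 0;-.0034 .0383 .0075 0;-.0034 .0383 .0075 0;-.0034 .0383 .0075 0;-.0034 .0383 .0075 0;0 0 0 10;0 0 0 10;0 0 0 10;0 0 0 10;0 0 0 6;0 0 0 0;0 0 0 0",
  "hand": -0.3
}}

```text
clock: 14.12
tcp_pos: [0.5424, -0.1295, 0.0985]
orientation: [2.903, -1.2, -0.002]
contact_force: [0.1, 0.5, -0.2]
grip_width: 0.0552
gripper_force: 0.0
```

```bash
python3 go.py .545,-.129,.022,45; python3 - <<'E'
from h import *
p,d=eyes.grab_frame("side"); a=cv2.resize(p[70:270,230:390,::-1],None,fx=3,fy=3,interpolation=cv2.INTER_CUBIC); cv2.imwrite("pics/s3.png",a)
E
```

```text
t 14.12 p [ 0.5424 -0.1295  0.0985] phi -134.9 z [-0.001 -0.    -1.   ] w 0.0552 q [-0.67  0.85  1.18  2.01 -0.97  1.01 -1.34] F [ 0.1  0.5 -0.2]
shift mm [ 1.6 -2.3 76.5] yaw 0.1
```

View pics/s3.png

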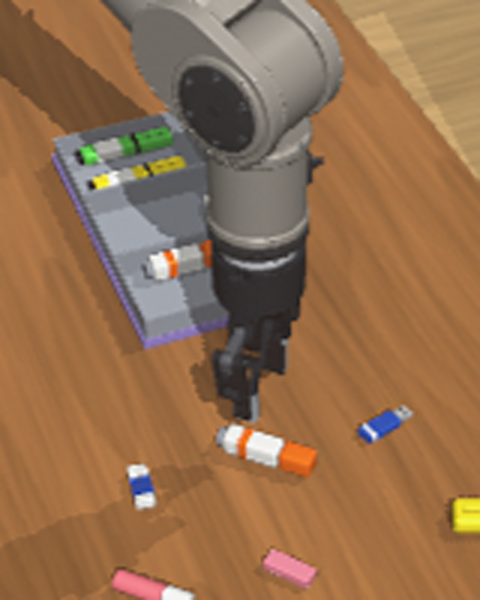

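The highlighter lies flat on the bin floor beside the green one. The gripper is over the glue stick, so I'll go down and grip.

{"fn": "arm_command", "kwargs": {
  "plan": ".0016 -.0023 .02 0;0 0 .02 0;0 0 .02 0;0 0 .012 0;0 0 .005 0;0 0 0 0"
}}

```text
clock: 14.92
tcp_pos: [0.5457, -0.1292, 0.0221]
orientation: [2.902, -1.203, -0.0]
contact_force: [0.3, -0.0, -0.1]
grip_width: 0.0558
gripper_force: 0.0
```

{"fn": "arm_command", "kwargs": {
  "plan": "0 0 0 0;0 0 0 0;0 0 0 0;0 0 0 0;0 0 0 0",
  "hand": 1,
  "grip_force": 30
}}

```text
clock: 15.55
tcp_pos: [0.5462, -0.1292, 0.0228]
orientation: [-2.902, 1.203, -0.002]
contact_force: [-0.1, 0.9, 6.3]
grip_width: 0.0211
gripper_force: 30.3
```

{"fn": "arm_command", "kwargs": {
  "plan": "0 0 -.025 0;0 0 -.04 0;0 0 -.04 0;0 0 0 0"
}}

```text
clock: 16.05
tcp_pos: [0.547, -0.1297, 0.1296]
orientation: [-2.901, 1.203, -0.007]
contact_force: [-0.0, 0.9, -1.2]
grip_width: 0.021
gripper_force: 29.6
```

```bash
python3 go.py .562,.089,.13,-89
```

```text
t 16.05 p [ 0.547  -0.1297  0.1296] phi -135.0 z [ 0.004 -0.001 -1.   ] w 0.021 q [-0.7   0.82  1.23  1.98 -0.93  1.05 -1.38] F [-0.   0.9 -1.2]
shift mm [-144.1 -165.1   -0.5] yaw -46.0
```

{"fn": "arm_command", "kwargs": {
  "plan": "-.0288 -.033 0 0;-.0288 -.033 0 0;-.0288 -.033 0 0;-.0288 -.033 0 0;-.0288 -.033 0 0;0 0 0 -10;0 0 0 -10;0 0 0 -10;0 0 0 -10;0 0 0 -6;0 0 0 0;0 0 0 0"
}}

```text
clock: 17.55
tcp_pos: [0.5603, 0.0895, 0.1266]
orientation: [3.141, 0.023, -0.002]
contact_force: [-0.6, 0.6, -0.2]
grip_width: 0.0209
gripper_force: 29.6
```

```bash
python3 go.py .562,.089,.029,-89; python3 - <<'E'
from h import *
p,d=eyes.grab_frame("side"); a=cv2.resize(p[70:230,230:390,::-1],None,fx=3,fy=3,interpolation=cv2.INTER_CUBIC); cv2.imwrite("pics/s4.png",a)
E
```

```text
t 17.55 p [0.5603 0.0895 0.1266] phi -89.1 z [-0.001 -0.    -1.   ] w 0.0209 q [-1.03  0.74  1.11  1.97 -0.82  0.97 -1.07] F [-0.6  0.6 -0.2]
shift mm [ 1.8  0.5 97.6] yaw -0.1
```

View pics/s4.png

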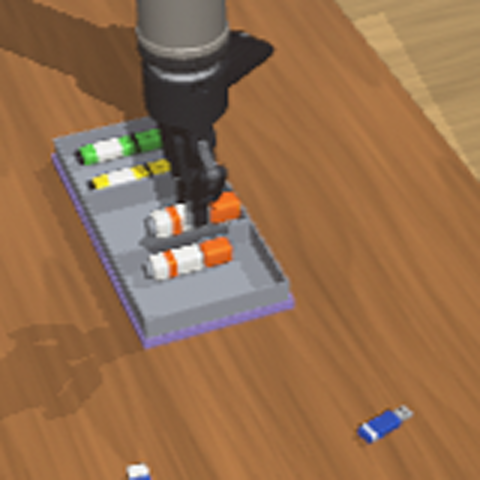

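The glue stick is held straight above its bin. I'll lower it and release.

{"fn": "arm_command", "kwargs": {
  "plan": ".0018 .0005 .03 0;0 0 .03 0;0 0 .02 0;0 0 .01 0;0 0 .0055 0;0 0 .002 0;0 0 0 0;0 0 0 0"
}}

```text
clock: 18.6
tcp_pos: [0.5628, 0.089, 0.0302]
orientation: [-3.141, -0.027, -0.001]
contact_force: [0.1, -1.2, -0.5]
grip_width: 0.021
gripper_force: 29.6
```

{"fn": "arm_command", "kwargs": {
  "plan": "0 0 0 0;0 0 0 0;0 0 0 0",
  "hand": 0.2
}}

```text
clock: 18.98
tcp_pos: [0.5625, 0.089, 0.0298]
orientation: [-3.141, -0.027, -0.0]
contact_force: [-0.3, 0.0, 0.7]
grip_width: 0.0343
gripper_force: 0.0
```

{"fn": "arm_command", "kwargs": {
  "plan": "0 0 -.02 0;0 0 -.04 0;0 0 -.04 0;0 0 0 0"
}}

```text
clock: 19.48
tcp_pos: [0.5645, 0.0886, 0.1335]
orientation: [-3.14, -0.026, -0.009]
contact_force: [0.5, 0.0, -1.1]
grip_width: 0.0343
gripper_force: 0.0
```

```bash
python3 go.py .50,-.08,.13,-89 .429,-.1235,.10,-6;python3 go.py .429,-.1235,.13,174
```

```text
t 19.48 p [0.5645 0.0886 0.1335] phi -89.1 z [ 0.006  0.001 -1.   ] w 0.0343 q [-1.03  0.73  1.11  1.96 -0.81  0.98 -1.07] F [ 0.5  0.  -1.1]
shift mm [-67.2 167.5   2.9] yaw -0.1
shift mm [-71.9  42.3  29.5] yaw -83.0
t 19.48 p [0.5645 0.0886 0.1335] phi -89.1 z [ 0.006  0.001 -1.   ] w 0.0343 q [-1.03  0.73  1.11  1.96 -0.81  0.98 -1.07] F [ 0.5  0.  -1.1]
shift mm [-138.9  209.9    2.4] yaw -83.1
```

{"fn": "arm_command", "kwargs": {
  "plan": "-.0168 .042 .001 -8;-.009 .0438 .001 -8;-.0022 .0446 .001 0;-.0022 .0446 .001 0;0 0 0 -10;0 0 0 -10;0 0 0 -10;0 0 0 -10;0 0 0 -10;0 0 0 -10;0 0 0 -7;0 0 0 0;0 0 0 0",
  "hand": -0.3
}}

```text
clock: 21.1
tcp_pos: [0.5659, -0.0847, 0.1256]
orientation: [-2.338, -2.098, 0.0]
contact_force: [-0.2, 0.9, 0.6]
grip_width: 0.0554
gripper_force: 0.0
```

```bash
python3 go.py .429,-.1235,.10,-6 .429,-.1235,.022,-6
```

```text
t 21.1 p [ 0.5659 -0.0847  0.1256] phi -6.2 z [-0.  0. -1.] w 0.0554 q [-0.49  0.55  0.7   1.94 -0.48  0.82  0.37] F [-0.2  0.9  0.6]
shift mm [ -53.4 -131.9   25.7] yaw -0.2
shift mm [ 0.  0. 78.] yaw 0.0
```

{"fn": "arm_command", "kwargs": {
  "plan": "-.0134 -.033 .005 0;-.0134 -.033 .005 0;-.0134 -.033 .005 0;-.0134 -.033 .005 0;0 0 0 0;0 0 0 0"
}}

```text
clock: 21.85
tcp_pos: [0.43, -0.1239, 0.1059]
orientation: [2.336, 2.1, 0.001]
contact_force: [0.2, -0.3, 0.5]
grip_width: 0.0554
gripper_force: 0.0
```

```bash
python3 go.py .429,-.1235,.021,-6; python3 - <<'E'
from h import *
a=[]
p,d=eyes.grab_frame("side"); a=cv2.resize(p[90:290,210:410,::-1],None,fx=3,fy=3,interpolation=cv2.INTER_CUBIC); cv2.imwrite("pics/s5.png",a)
E
```

```text
t 21.85 p [ 0.43   -0.1239  0.1059] phi -6.1 z [ 0.001 -0.    -1.   ] w 0.0554 q [-0.46  0.39  0.73  2.24 -0.44  0.65  0.49] F [ 0.2 -0.3  0.5]
shift mm [ 0.3 -1.2 84.9] yaw -0.1
```

View pics/s5.png

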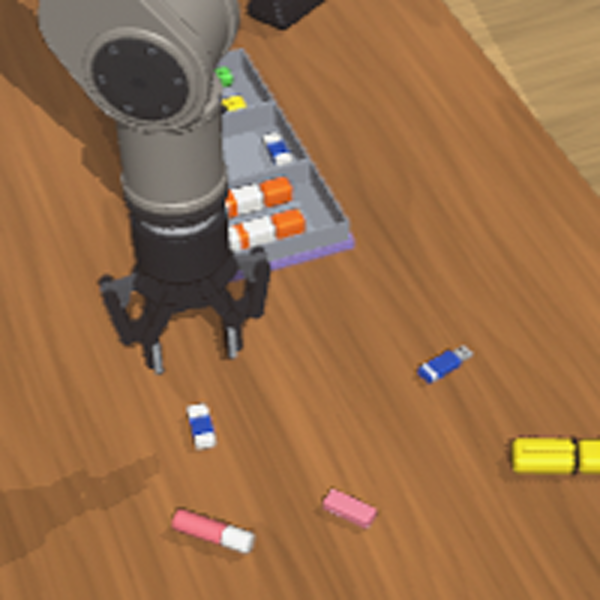

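The glue stick lies in its bin. The gripper is above the white eraser with the fingers on either side of it, so I'll go down.

{"fn": "arm_command", "kwargs": {
  "plan": ".0003 -.0012 .025 0;0 0 .025 0;0 0 .02 0;0 0 .012 0;0 0 .005 0;0 0 0 0"
}}

```text
clock: 22.65
tcp_pos: [0.4284, -0.1237, 0.0188]
orientation: [2.335, 2.101, 0.0]
contact_force: [-0.3, 0.2, 0.9]
grip_width: 0.0552
gripper_force: 0.0
```

{"fn": "arm_command", "kwargs": {
  "plan": "0 0 0 0;0 0 0 0;0 0 0 0;0 0 0 0;0 0 0 0;0 0 0 0",
  "hand": 1,
  "grip_force": 25
}}

```text
clock: 23.4
tcp_pos: [0.4284, -0.1236, 0.0192]
orientation: [2.335, 2.101, 0.001]
contact_force: [-0.2, -0.8, 5.7]
grip_width: 0.0173
gripper_force: 25.6
```

{"fn": "arm_command", "kwargs": {
  "plan": "0 0 -.025 0;0 0 -.04 0;0 0 -.04 0;0 0 0 0"
}}

```text
clock: 23.9
tcp_pos: [0.4298, -0.1237, 0.1259]
orientation: [2.333, 2.1, 0.007]
contact_force: [0.2, 1.0, -0.4]
grip_width: 0.0171
gripper_force: 24.9
```

```bash
python3 go.py .52,-.06,.13,-6 .52,.2035,.13,1
```

```text
t 23.9 p [ 0.4298 -0.1237  0.1259] phi -6.0 z [ 0.005  0.001 -1.   ] w 0.0171 q [-0.51  0.36  0.79  2.23 -0.4   0.69  0.46] F [ 0.2  1.  -0.4]
shift mm [72.8 83.  -3.6] yaw -0.0
shift mm [ 2.621e+02 -2.750e+01  1.000e-01] yaw -7.0
```

{"fn": "arm_command", "kwargs": {
  "plan": ".0364 .0415 -.001 0;.0364 .0415 -.001 0;.0374 -.0034 0 -1;.0374 -.0034 0 -1;.0374 -.0034 0 -1;.0374 -.0034 0 -1;.0374 -.0034 0 -1;.0374 -.0034 0 -1;.0374 -.0034 0 -1;0 0 0 0;0 0 0 0"
}}

```text
clock: 25.28
tcp_pos: [0.5079, 0.2018, 0.125]
orientation: [-2.203, -2.24, 0.002]
contact_force: [1.1, -0.1, -0.1]
grip_width: 0.0171
gripper_force: 24.9
```

```bash
python3 go.py .524,.2035,.0255,1; python3 - <<'E'
from h import *
a=[]
p,d=eyes.grab_frame("side"); a=cv2.resize(p[70:230,210:370,::-1],None,fx=3,fy=3,interpolation=cv2.INTER_CUBIC); cv2.imwrite("pics/s6.png",a)
E
```

```text
t 25.27 p [0.5079 0.2018 0.125 ] phi 0.9 z [-0.001 -0.001 -1.   ] w 0.0171 q [-1.03  0.51  0.7   2.   -0.46  0.79 -0.04] F [ 1.1 -0.1 -0.1]
shift mm [ 1.5 16.2 99.5] yaw -0.1
```

View pics/s6.png

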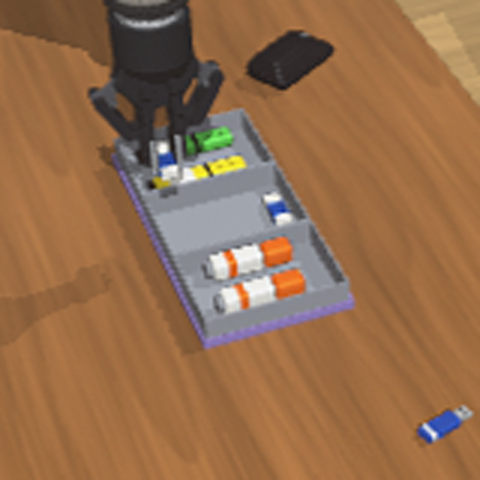

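{"fn": "arm_command", "kwargs": {
  "plan": ".0015 .0162 .0 0;0 0 .03 0;0 0 .03 0;0 0 .02 0;0 0 .01 0;0 0 .007 0;0 0 .0025 0;0 0 0 0;0 0 0 0"
}}

```text
clock: 26.45
tcp_pos: [0.5248, 0.2046, 0.0267]
orientation: [2.202, 2.24, 0.002]
contact_force: [-0.4, -0.7, -0.5]
grip_width: 0.0169
gripper_force: 24.9
```

{"fn": "arm_command", "kwargs": {
  "plan": "0 0 0 0;0 0 0 0;0 0 0 0",
  "hand": 0.3
}}

```text
clock: 26.82
tcp_pos: [0.5247, 0.2045, 0.0263]
orientation: [2.202, 2.24, 0.001]
contact_force: [0.2, -0.8, 0.2]
grip_width: 0.0299
gripper_force: 0.2
```

{"fn": "arm_command", "kwargs": {
  "plan": "0 0 -.02 0;0 0 -.04 0;0 0 -.04 0;0 0 0 0"
}}

```text
clock: 27.32
tcp_pos: [0.5263, 0.2049, 0.1298]
orientation: [2.202, 2.239, 0.009]
contact_force: [0.0, 1.1, -0.4]
grip_width: 0.0301
gripper_force: 0.0
```

```bash
python3 go.py .53,-.06,.13,1 .5155,-.2575,.1,36
```

```text
t 27.32 p [0.5263 0.2049 0.1298] phi 0.9 z [ 0.005  0.003 -1.   ] w 0.0301 q [-1.01  0.52  0.7   1.96 -0.46  0.81 -0.03] F [ 0.   1.1 -0.4]
shift mm [-264.9   -0.7   -1. ] yaw -0.1
shift mm [-197.3  -18.1   29.3] yaw -35.0
```

{"fn": "arm_command", "kwargs": {
  "plan": "-.0442 0 0 0;-.0442 0 0 0;-.0442 0 0 0;-.0442 0 0 0;-.0442 0 0 0;-.0442 0 0 0;-.0394 -.0036 .005 0;-.0394 -.0036 .005 0;-.0394 -.0036 .005 0;-.0394 -.0036 .005 0;-.0394 -.0036 .005 0;0 0 0 -10;0 0 0 -10;0 0 0 -10;0 0 0 -5;0 0 0 0;0 0 0 0",
  "hand": -0.3
}}

```text
clock: 29.45
tcp_pos: [0.514, -0.2579, 0.101]
orientation: [-1.429, -2.797, 0.0]
contact_force: [0.1, 0.1, -0.2]
grip_width: 0.0554
gripper_force: 0.0
```

```bash
python3 go.py .5155,-.2575,.0205,36; python3 - <<'E'
from h import *
a=[]
p,d=eyes.grab_frame("side"); a=cv2.resize(p[90:290,230:410,::-1],None,fx=3,fy=3,interpolation=cv2.INTER_CUBIC); cv2.imwrite("pics/s7.png",a)
E
```

```text
t 29.45 p [ 0.514  -0.2579  0.101 ] phi 35.9 z [-0.001  0.    -1.   ] w 0.0554 q [-0.02  0.54  0.49  1.94 -0.36  0.75  1.31] F [ 0.1  0.1 -0.2]
shift mm [-0.7  1.5 80.5] yaw -0.1
```

View pics/s7.png

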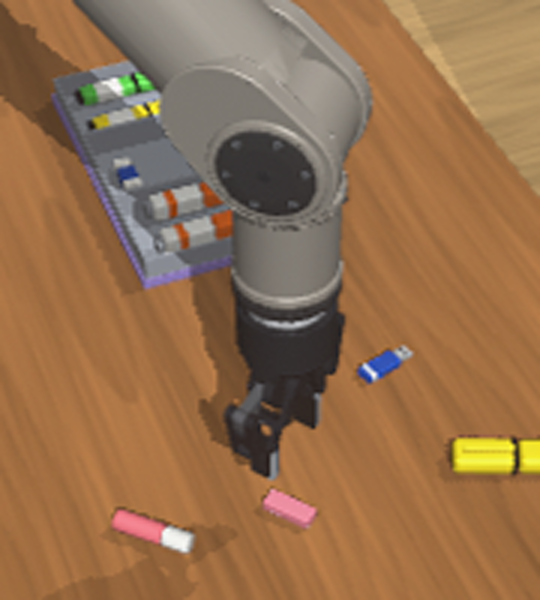

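The white eraser is down in the middle bin. The gripper is above the pink eraser with clear space around it, so I'll go down.

{"fn": "arm_command", "kwargs": {
  "plan": "-.0007 .0015 .025 0;0 0 .025 0;0 0 .018 0;0 0 .009 0;0 0 .004 0;0 0 0 0"
}}

```text
clock: 30.25
tcp_pos: [0.5161, -0.2579, 0.0205]
orientation: [1.427, 2.798, 0.0]
contact_force: [0.8, -0.1, 0.2]
grip_width: 0.0556
gripper_force: 0.0
```

{"fn": "arm_command", "kwargs": {
  "plan": "0 0 0 0;0 0 0 0;0 0 0 0;0 0 0 0;0 0 0 0;0 0 0 0",
  "hand": 1,
  "grip_force": 25
}}

```text
clock: 31.0
tcp_pos: [0.5163, -0.2579, 0.0207]
orientation: [1.427, 2.798, 0.001]
contact_force: [-1.0, 0.9, 6.2]
grip_width: 0.0171
gripper_force: 26.0
```

{"fn": "arm_command", "kwargs": {
  "plan": "0 0 -.025 0;0 0 -.04 0;0 0 -.04 0;0 0 0 0"
}}

```text
clock: 31.5
tcp_pos: [0.5177, -0.2587, 0.128]
orientation: [1.425, 2.794, 0.001]
contact_force: [0.6, 0.2, -0.9]
grip_width: 0.0171
gripper_force: 25.3
```

```bash
python3 go.py .56,-.06,.13,36 .572,.2035,.13,1
```

```text
t 31.5 p [ 0.5177 -0.2587  0.128 ] phi 36.0 z [ 0.006 -0.002 -1.   ] w 0.0171 q [-0.04  0.5   0.52  1.92 -0.34  0.8   1.3 ] F [ 0.6  0.2 -0.9]
shift mm [136.  150.9  -2.1] yaw -0.0
shift mm [206.1 164.6  -0.4] yaw 35.0
```

{"fn": "arm_command", "kwargs": {
  "plan": ".034 .0377 0 0;.034 .0377 0 0;.034 .0377 0 0;.034 .0377 0 0;.0343 .0274 0 0;.0343 .0274 0 0;.0343 .0274 0 0;.0343 .0274 0 0;.0343 .0274 0 0;.0343 .0274 0 0;0 0 0 10;0 0 0 10;0 0 0 10;0 0 0 5;0 0 0 0;0 0 0 0"
}}

```text
clock: 33.5
tcp_pos: [0.5699, 0.2039, 0.1246]
orientation: [-2.2, -2.242, 0.001]
contact_force: [0.4, 0.2, 0.5]
grip_width: 0.0174
gripper_force: 25.3
```

```bash
python3 go.py .572,.2035,.027,1
```

```text
t 33.5 p [0.5699 0.2039 0.1246] phi 1.1 z [-0.001 -0.    -1.   ] w 0.0174 q [-0.92  0.58  0.65  1.86 -0.46  0.85 -0.02] F [0.4 0.2 0.5]
shift mm [-0.4  2.1 97.6] yaw 0.1
```

{"fn": "arm_command", "kwargs": {
  "plan": "0 .0021 .03 0;0 0 .03 0;0 0 .02 0;0 0 .01 0;0 0 .006 0;0 0 .0015 0;0 0 0 0;0 0 0 0"
}}

```text
clock: 34.5
tcp_pos: [0.5728, 0.2042, 0.0283]
orientation: [2.202, 2.24, 0.001]
contact_force: [0.1, -0.3, 0.4]
grip_width: 0.0168
gripper_force: 25.3
```

{"fn": "arm_command", "kwargs": {
  "plan": "0 0 0 0;0 0 0 0;0 0 0 0",
  "hand": 0.35
}}

```text
clock: 34.88
tcp_pos: [0.5724, 0.2041, 0.0277]
orientation: [-2.203, -2.24, -0.0]
contact_force: [0.3, -1.2, 0.5]
grip_width: 0.0277
gripper_force: 0.0
```

{"fn": "arm_command", "kwargs": {
  "plan": "0 0 -.02 0;0 0 -.04 0;0 0 -.05 0;0 0 -.05 0;-.05 0 0 0;-.05 0 0 0;-.05 0 0 0;-.05 0 0 0;-.05 0 0 0;-.05 0 0 0;-.05 0 0 0;-.05 0 0 0;0 0 0 0;0 0 0 0"
}}

```text
clock: 36.62
tcp_pos: [0.5792, -0.1957, 0.1885]
orientation: [2.203, 2.239, 0.001]
contact_force: [0.2, 0.9, -0.1]
grip_width: 0.0277
gripper_force: 0.0
```

```bash
python3 go.py; python3 - <<'E'
from h import *
for n,b in(("top",(100,140,280,260)),("side",(230,90,350,200))):
    p,d=eyes.grab_frame(n); x0,y0,x1,y1=b
    cv2.imwrite(f"pics/{n}8.png",cv2.resize(p[y0:y1,x0:x1,::-1],None,fx=4,fy=4,interpolation=cv2.INTER_CUBIC))
E
```

```text
t 36.62 p [ 0.5792 -0.1957  0.1885] phi 0.9 z [ 0.001  0.001 -1.   ] w 0.0277 q [-0.3   0.52  0.73  1.81 -0.41  0.97  0.61] F [ 0.2  0.9 -0.1]
```

View pics/top8.png

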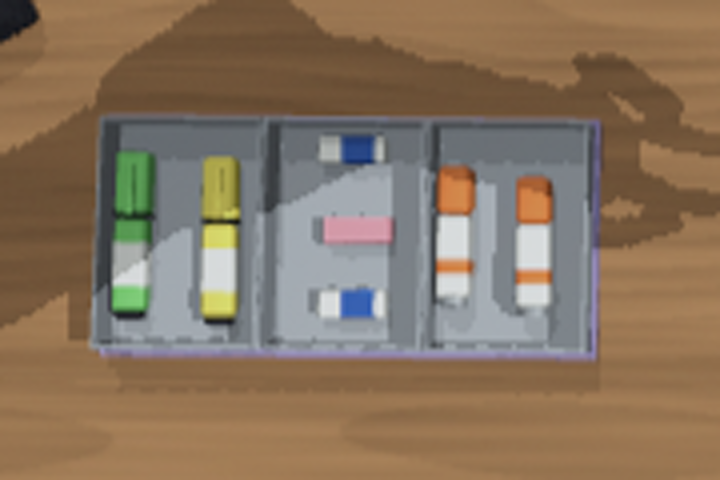

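View pics/side8.png

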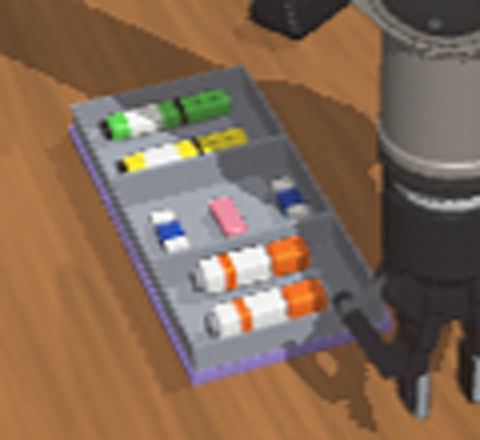

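Both views show all four pieces flat on the floors of their correct bins, and the gripper is clear of everything. Handing in.

```bash
python3 -c "
from bench import ticket
print(ticket.hand_in())"
```

```text
the job is handed in; nothing more can be done
None
```

The yellow highlighter, glue stick, white eraser and pink eraser each lie on the floor of the right bin; the hair clip, memory stick and lip balm were not touched, and I handed the job in at about 37 s of the 96 s allowed.

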